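# Make up the front and rear damper kits

### The job

Make up the two damper kits on their boards. The front kit, on the longer board with the slotted cradle, takes the tall bump stop standing in the well, the thin collar flat over the post, and the cross pin lying in the cradle with both ends fully down in the slots; the rear kit, on the shorter board, takes the short bump stop standing in its well and the thick collar flat over its post. Leave the round tin standing where it is.

Things in the scene. Friction and masses are not known exactly. Their poses are not given: they have to be found in the camera images.
- front_board: Front-damper kit board, fixed: the longer plywood board, 250 (x) x 120 (y) x 12 mm, the only one with a cradle. Origin: centre of its underside, z up, top face at z = 12 mm. On its x axis: the cradle (listed apart) at x = -85 mm; an upright steel post, 12 mm diameter, at x = 0, top at z = 48 mm; the well at x = +80 mm: board inside a square fence, 72 mm inside, 4 mm thick, 8 mm high.
- cradle: Slotted grey steel cradle on the longer board. Origin: on the board's top face, midway between its two cheeks; axes as the board's. Cheeks at y = -36 and +36 mm, 8 mm thick, 46 mm wide in x, 58 mm high. Each has a slot open at the top, at x = 0, 14 mm wide, flaring to 26 mm above z = 46 mm, floor at z = 33 mm: a 10 mm pin along y, fully down, has its axis at z = 38 mm.
- rear_board: Rear-damper kit board, fixed: the shorter plywood board, 180 (x) x 120 (y) x 12 mm, without a cradle. Origin: centre of its underside, z up, top face at z = 12 mm. On its x axis: an upright steel post, 12 mm diameter, at x = -45 mm, top at z = 48 mm; the well at x = +40 mm: board inside a square fence, 72 mm inside, 4 mm thick, 8 mm high.
- tall_stop: The tall bump stop: black rubber, ribbed, 66 mm high; a plain 46 mm diameter cylinder for the lowest 34 mm, then narrower ribs up to a 28 mm wide top. Stands upright. Origin: centre of its underside; z up. 50 to 100 g. All upright stock stands on the bench at the start, in the middle area between the two boards.
- short_stop: The short bump stop: black rubber cylinder, 46 mm diameter, 36 mm high, edge of the flat top bevelled above 32 mm. Stands upright. Origin: centre of its underside; z up. 35 to 70 g.
- thick_collar: The thick collar: aluminium ring lying flat, 52 mm outside, 30 mm hole, 30 mm high. Origin: centre of its underside; z up. 80 to 170 g.
- thin_collar: The thin collar: aluminium ring lying flat, 60 mm outside, 34 mm hole, 14 mm high. Origin: centre of its underside; z up. 55 to 115 g.
- cross_pin: The cross pin: a dark steel block, 28 by 28 mm and 40 mm long (along y), with a bright 10 mm round pin through it that sticks out 35 mm at each end (110 mm long overall, along its y axis). Origin: middle of the block, on the pin's axis, 14 mm over the bench as it lies there. 150 to 310 g.
- tin: A closed round tin, 60 mm diameter, 45 mm high, standing among the stock; not part of any kit. Origin: centre of its underside; z up.
Mind the look-alikes: they are no part of the job. Of the things that look like the cross_pin, the larger one is meant. Leave any green look-alike of the thin_collar alone.

How it is judged (in metres and radians):
At the end, for the whole second after the job is handed in: Long board: tall stop upright in the well, thin collar flat over the post, cross pin on both slot floors (3.5 mm, 0.12 rad, 14 mm along y). Short board: short stop in the well, thick collar over the post. Stops within 16 mm, collars 13 mm of centre; all at rest; tin moved under 30 mm (x of tall_stop in the frame of front_board between 0.064 and 0.096 m and y of tall_stop in the frame of front_board between -0.016 and 0.016 m and z of tall_stop in the frame of front_board between 0.008 and 0.016 m and angle between each of tall_stop, thin_collar, short_stop, thick_collar's own z axis and vertical below 0.12 rad and linear speed of each of tall_stop, thin_collar, cross_pin, short_stop, thick_collar below 0.02 m/s and angular speed of each of tall_stop, thin_collar, cross_pin, short_stop, thick_collar below 0.3 rad/s and x of thin_collar in the frame of front_board between -0.013 and 0.013 m and y of thin_collar in the frame of front_board between -0.013 and 0.013 m and z of thin_collar in the frame of front_board between 0.008 and 0.016 m and x of cross_pin in the frame of cradle between -0.006 and 0.006 m and y of cross_pin in the frame of cradle between -0.014 and 0.014 m and z of cross_pin in the frame of cradle between 0.034 and 0.0415 m and angle between the y axis of cross_pin and the y axis of cradle, either way round below 0.12 rad and x of short_stop in the frame of rear_board between 0.024 and 0.056 m and y of short_stop in the frame of rear_board between -0.016 and 0.016 m and z of short_stop in the frame of rear_board between 0.008 and 0.016 m and x of thick_collar in the frame of rear_board between -0.058 and -0.032 m and y of thick_collar in the frame of rear_board between -0.013 and 0.013 m and z of thick_collar in the frame of rear_board between 0.008 and 0.016 m and distance of tin from where it was at the start of the episode below 0.03 m and angle between tin's own z axis and vertical below 0.2 rad); the robot touches nothing.
It fails at once if the round tin is shoved away (more than 30 mm) or knocked over (distance of tin from where it was at the start of the episode above 0.03 m or angle between tin's own z axis and vertical above 0.5 rad).
It also fails if it takes over 112 s, if anything falls off the work surface, if the arm or the gripper's body presses on something with over 40 N, if the wrist force passes 120 N, or if a joint passes its speed limit or range.

### The arm

A 6-joint arm with a two-finger parallel gripper is mounted at the origin on the work surface. World frame = base frame: x ahead of the robot, y to its left, z up, the work surface at z = 0. Lengths are in mm, angles in rad, forces in N, time in s.
With the tool pointing down it reaches from about 275 to 750 mm from the base axis. Payload 10.2 kg.
Tool frame: the origin (TCP) lies at the very end of the fingers, on their centre line; the grasp point (between the pads) lies 19 mm behind it; z points along the fingers, y is the line along which they close (so a half turn about z gives the same grasp; the last joint's range is limited). The gripper opens to 85 mm and grips with 20 to 120 N. Pads are 22 mm wide; open, the fingers measure 114 mm over their backs; the gripper's body (76 mm by 85 mm) begins 54 mm behind the grasp point. The pads swing forward as they close: fully open they stand 13 mm farther back than shut.
Start: joints at [0.975, 0.313, 1.498, -0, 1.331, -0.223], TCP at [191.231, 488.94, 231.294] pointing down, gripper open.
Joint ranges: [-2.94, 2.94], [-0.97, 2.17], [0.19, 2.56], [-1.23, 4.37], [0.02, 3.11], [-2.88, 2.88]. Speed limits (rad/s): [2.39, 2.39, 3.01, 3.14, 3.14, 3.14].

### API

Orientations are given as a unit quaternion [w, x, y, z].
In Python, from rig import * gives the robot as it stands. The module is installed in compiled form; this text tells all that it offers.
- The arm moves only by the shell command python3 -m crank 'ROWS' [FORCE]. ROWS is JSON, a list that holds one entry, the list of rows, each a list of 7 numbers: the shift along the tool's x, y, z in units of 25 mm (1.0 is 25 mm), then the turn, a rotation vector about the tool's x, y, z in units of 8 degrees (1.0 is 8 degrees), then the finger opening in mm, from 0 to 85.4. A call has exactly 8 rows; each row shifts and turns the commanded pose from where the row before left it, along the tool's axes as they then stand; what a row does not reach is not made up. A row lasts 1/10 s, in which the tool goes at most 50 mm and 8.59 degrees, less where a joint would pass 70% of its speed; a pose out of reach is approached as far as the arm can. A call is refused whole if a number of a shift passes 1 or a number of a turn 1, either way. A call with a gripper value outside its range is refused whole. The fingers move at their own pace and stop on an object; FORCE is the grip in N (left out, the last holds). Time passes only in rows, so rows that do not move let the fingers close, or fill a call up. It gives the time, the measured TCP pose, the force, the opening and the grip force at its end, in the units of the state.
- sense(): the state, without advancing time (a new reading comes with each control period).
- capture(name): name is "scene" or "top" or "wrist"; returns the picture (400x640x3 uint8, blue, green, red); there is no depth.
- camera_model(name): a dict with "fx", "fy", "cx", "cy" (pixels), "k1" (the pictures are not rectified: a ray, as slopes to the right and down, at radius r is drawn at 1 + k1 r^2 times it, then the intrinsics apply), "world_from_camera" (4x4, takes a point from camera to world coordinates); the wrist camera has in their place "T_tool_cam" (4x4, takes a point from camera to tool coordinates, whose origin is the TCP and whose axes are the flange's). Camera axes: x right, y up, looking along -z (the intrinsics and any distortion apply to the point x, -y, -z); pixel columns grow to the right and rows downward; lengths in mm; the calibration is good to about 2 mm. A picture is of the moment at which its call begins: read the wrist's pose just before it. camera_model takes no time and is no camera call.
- finish_job(): hands the job in; it is judged then, once.
The state is a dict: "time_s": time; "joints": joint angles; "dq": joint speeds; "tau": joint torques, N m; "eef_pos": TCP position; "ee_rot": TCP orientation; "force": force on the tool from outside, world axes, zero at the start; "wrist_torque": the same for the moment, N m; "grip_width": opening from 0.0 (shut) to 1.0 (fully open); "grip_force": force on a finger pad.
Only numpy, scipy, OpenCV 4.12 (cv2) and the standard library are available. Lean on these libraries where they do the work, as an engineer would, in place of code of your own. Each camera call takes 0.05 s, during which the arm holds its last target. There are 200 camera calls.

## Working session

There is one attempt and no reset: what is moved stays moved. The work goes in short steps, Python scripts to look and compute and a shell command to move; the robot and the scene stay as the last step left them, time stands still between calls to the robot, and variables do not carry over. Pictures are saved under pics/ and viewed, at most 14 in all, crops included, and the job is handed in when it is done.

```bash
mkdir -p pics; python3 - <<'E'
from rig import *
import cv2
s=sense();print(s)
for n in("scene","top","wrist"):
    cv2.imwrite(f"pics/{n}0.png",capture(n)); m=camera_model(n); print(n,m)
E
```

```text
{'time_s': 0.0, 'joints': array([ 9.74604512e-01,  3.13421926e-01,  1.49848574e+00,  8.54549065e-06,
        1.33104661e+00, -2.23390271e-01]), 'dq': array([ 0.00058265,  0.00036427, -0.00087781, -0.00207225, -0.00211221,
        0.00018358]), 'tau': array([-5.42326707e-04, -4.12247837e+01, -2.59748071e+01, -1.81944720e-04,
        3.99039403e-03,  2.33872680e-05]), 'eef_pos': array([191.05773603, 488.69247208, 230.73114439]), 'ee_rot': array([-2.75053169e-04,  1.85324179e-01,  9.82677203e-01, -6.22788754e-04]), 'force': array([ 0.2136623 , -0.48465882,  0.50581296]), 'wrist_torque': array([-0.01180643, -0.05951428,  0.02177259]), 'grip_force': 0.0, 'grip_width': 0.99715372367217}
scene {'fx': 406.2131015680394, 'fy': 406.2131015680394, 'cx': 322.3652521342744, 'cy': 198.6398775800534, 'k1': -0.0021786987028861136, 'world_from_camera': array([[ 1.48296508e-01, -7.76652847e-01,  6.12224225e-01,
         1.07261683e+03],
       [ 9.88942201e-01,  1.15703950e-01, -9.27680913e-02,
        -1.12683876e+02],
       [ 1.21184110e-03,  6.19211557e-01,  7.85223267e-01,
         7.44911060e+02
[... 380 characters left out ...]
3550e-03,
        -2.97421185e+01],
       [-6.12172488e-03,  1.66574039e-01,  9.86009946e-01,
         1.05552212e+03],
       [ 0.00000000e+00,  0.00000000e+00,  0.00000000e+00,
         1.00000000e+00]])}
wrist {'fx': 311.94656611380583, 'fy': 311.94656611380583, 'cx': 320.7535354866439, 'cy': 201.7297376212591, 'k1': -0.05371267100137477, 'T_tool_cam': array([[-1.36333391e-03,  9.53634907e-01,  3.00962799e-01,
         7.80351823e+01],
       [ 9.99998874e-01,  1.48865816e-03, -1.87079640e-04,
        -7.89651010e-02],
       [-6.26436402e-04,  3.00962205e-01, -9.53635863e-01,
        -1.43073056e+02],
       [ 0.00000000e+00,  0.00000000e+00,  0.00000000e+00,
         1.00000000e+00]])}
```

View pics/scene0.png

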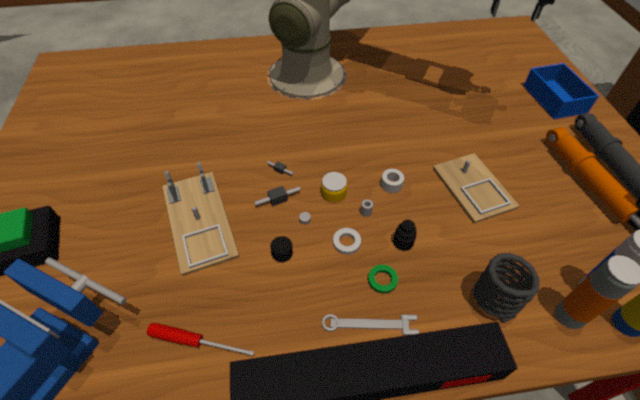

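View pics/top0.png

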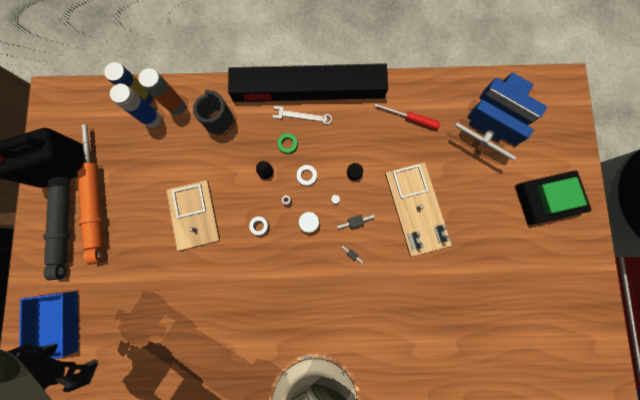

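The front board is left in the scene view, around (198,222), and the rear board is at (475,187).

Possible mix-ups, with scene pixels:
- **Cross pin:** large (278,196), small look-alike (280,168). I take the large one.
- **Thin collar:** aluminium (347,240), green (383,279). I take the aluminium one.
- **Thick collar:** (392,181). The tiny nut at (367,208) is a look-alike.
- **Stops:** tall (405,235), short (282,249).
- **Others:** the tin is at (334,187) and a small disc at (305,217).

```bash
cat > h.py <<'E'
from rig import *
import numpy as np, cv2
from scipy.spatial.transform import Rotation as R
def tool(s=None):
    s=s or sense(); T=np.eye(4); q=s['ee_rot']; T[:3,:3]=R.from_quat([q[1],q[2],q[3],q[0]]).as_matrix(); T[:3,3]=s['eef_pos']; return T
def cam(n,T=None):
    m=camera_model(n); m['W']=m['world_from_camera'] if n!='wrist' else (tool() if T is None else T)@m['T_tool_cam']; return m
def ray(m,u,v):
    K=np.array([[m['fx'],0,m['cx']],[0,m['fy'],m['cy']],[0,0,1]])
    x,y=cv2.undistortPoints(np.array([[[u,v]]],float),K,np.array([m['k1'],0,0,0,0]))[0,0]
    d=m['W'][:3,:3]@np.array([x,-y,-1]); return m['W'][:3,3],d/np.linalg.norm(d)
def proj(m,p):
    c=(np.linalg.inv(m['W'])@np.r_[p,1])[:3]; x,y=c[0]/-c[2],-c[1]/-c[2]; k=1+m['k1']*(x*x+y*y)
    return m['cx']+m['fx']*x*k, m['cy']+m['fy']*y*k
def at(m,u,v,z):
    o,d=ray(m,u,v); return o+d*(z-o[2])/d[2]
def tri(*obs):
    A=np.zeros((3,3));b=np.zeros(3);L=[ray(*o) for o in obs]
    for o,d in L: P=np.eye(3)-np.outer(d,d);A+=P;b+=P@o
    p=np.linalg.solve(A,b); return p, max(np.linalg.norm(np.cross(p-o,d)) for o,d in L)
def plan(x,y,z,t=None):
    "tool-frame shift (25mm units), turn about z (8deg units) to a tool-down pose; t=heading of tool x, deg"
    T=tool(); d=T[:3,:3].T@(np.array([x,y,z])-T[:3,3])/25
    c=np.degrees(np.arctan2(T[1,0],T[0,0])); a=0 if t is None else -((t-c+180)%360-180)/8
    tilt=np.degrees(T[:3,:3].T@np.cross(T[:3,2],[0,0,-1]))/8
    print('shift',d.round(2),'turn z',round(a,2),'heading',round(c,1),'tilt fix',tilt.round(2)); return d,a
def grab(f):
    T=tool(); im=capture('wrist'); cv2.imwrite(f'pics/{f}.png',im); np.save(f'pics/{f}.npy',T); return im,T
def wc(f): return cam('wrist',np.load(f'pics/{f}.npy'))
E
python3 - <<'E'
from h import *
S=cam('scene');T=cam('top')
P={'bigpin':((278,196),(355,222)),'tin':((334,180),(309,222)),'thick':((392,177),(259,226)),'tall':((405,224),(264,168)),'short':((282,243),(355,171)),'thin':((347,238),(307,175)),'green':((383,277),(288,143)),'fpost':((195,208),(419,208)),'rpost':((466,162),(193,229)),
'nut':((367,203),(286,200)),'disc':((305,215),(335,199)),'smallpin':((280,168),(352,254)),
'Fa':((164,180),(450,246)),'Fb':((214,174),(409,256)),'Fc':((236,247),(387,171)),'Fd':((181,269),(424,163)),'Ra':((434,180),(217,241)),'Rb':((474,154),(177,249)),'Rc':((516,205),(167,189)),'Rd':((476,218),(207,181))}
for k,(a,b) in P.items():
    p,e=tri((S,*a),(T,*b)); print(k,p.round(),round(e,1))
E
```

```text
bigpin [ 476. -125.    9.] 1.2
tin [476.   5.  43.] 0.7
thick [470. 146.  23.] 1.1
tall [628. 127.  59.] 0.8
short [ 619. -128.   32.] 0.1
thin [615.  10.  13.] 0.2
green [715.  65.   9.] 0.0
fpost [ 508. -303.   39.] 3.2
rpost [465. 325.  41.] 0.6
nut [541.  69.  29.] 0.9
disc [543. -70.  14.] 1.3
smallpin [ 386. -113.    6.] 1.1
Fa [ 402. -384.   25.] 1.9
Fb [ 377. -275.    0.] 1.5
Fc [ 617. -220.   34.] 1.5
Fd [ 642. -332.   17.] 2.1
Ra [434. 281. -51.] 4.2
Rb [412. 378.   8.] 2.3
Rc [583. 412.  11.] 3.7
Rd [606. 301.  12.] 1.1
```

```bash
python3 - <<'E'
from h import *
plan(440,330,230,180)
plan(440,330,230)
E
```

```text
shift [-11.58  -2.29   0.04] turn z -2.67 heading 158.6 tilt fix [-0.01 -0.   -0.  ]
shift [-11.58  -2.29   0.04] turn z 0 heading 158.6 tilt fix [-0.01 -0.   -0.  ]
```

```bash
python3 -m crank '[[[-0.97,-0.19,0,0,0,0,85],[-0.97,-0.19,0,0,0,0,85],[-0.97,-0.19,0,0,0,0,85],[-0.97,-0.19,0,0,0,0,85],[-0.97,-0.19,0,0,0,0,85],[-0.97,-0.19,0,0,0,0,85],[-0.97,-0.19,0,0,0,0,85],[-0.97,-0.19,0,0,0,0,85]]]' 40
python3 -m crank '[[[-0.97,-0.19,0,0,0,0,85],[-0.97,-0.19,0,0,0,0,85],[-0.97,-0.19,0,0,0,0,85],[-0.97,-0.19,0,0,0,0,85],[0,0,0,0,0,-0.9,85],[0,0,0,0,0,-0.9,85],[0,0,0,0,0,-0.87,85],[0,0,0,0,0,0,85]]]'
python3 - <<'E'
from h import *
grab('w1'); plan(440,130,230,180)
E
```

```text
time_s: 0.95
eef_pos: [358.8, 382.2, 231.1]
ee_rot: [-0.0, 0.185, 0.983, -0.0]
force: [-0.1, -0.3, 0.3]
grip_width: 0.998
grip_force: 0.0
time_s: 1.75
eef_pos: [441.4, 329.8, 231.0]
ee_rot: [-0.0, -0.0, 1.0, -0.0]
force: [0.2, -0.6, 0.4]
grip_width: 0.998
grip_force: 0.0
shift [ 0.04 -7.99  0.04] turn z -0.02 heading 179.9 tilt fix [-0. -0. -0.]
```

View pics/w1.png

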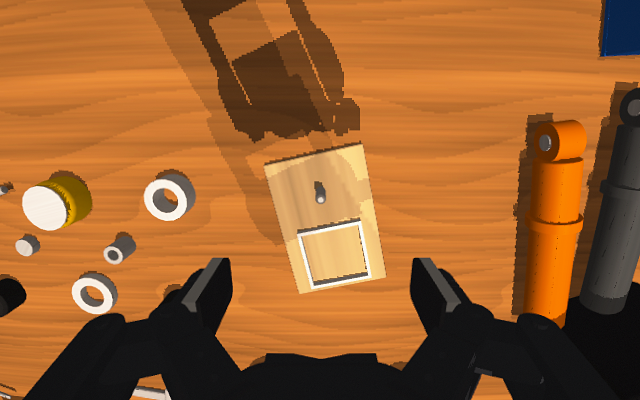

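The wrist view shows the rear board with its post top at (320,198) and the fence at about (298–370, 220–289). The thick collar is at (167,198), the thin collar at (93,293) and the tin at (46,206).

```bash
python3 -m crank '[[[0,-1,0,0,0,0,85],[0,-1,0,0,0,0,85],[0,-1,0,0,0,0,85],[0,-1,0,0,0,0,85],[0,-1,0,0,0,0,85],[0,-1,0,0,0,0,85],[0,-1,0,0,0,0,85],[0,-1,0,0,0,0,85]]]'
python3 - <<'E'
from h import *
grab('w2')
E
python3 -m crank '[[[0,-1,0,0,0,0,85],[0,-1,0,0,0,0,85],[0,-1,0,0,0,0,85],[0,-1,0,0,0,0,85],[0,-1,0,0,0,0,85],[0,-1,0,0,0,0,85],[0,-1,0,0,0,0,85],[0,-1,0,0,0,0,85]]]'
python3 - <<'E'
from h import *
grab('w3')
E
```

```text
time_s: 2.6
eef_pos: [441.3, 128.9, 231.3]
ee_rot: [-0.0, 0.002, 1.0, -0.0]
force: [0.1, 0.1, 0.2]
grip_width: 0.996
grip_force: 0.0
time_s: 3.45
eef_pos: [441.4, -71.1, 231.3]
ee_rot: [0.0, 0.002, 1.0, -0.0]
force: [0.4, -0.0, 0.7]
grip_width: 0.995
grip_force: 0.0
```

View pics/w2.png

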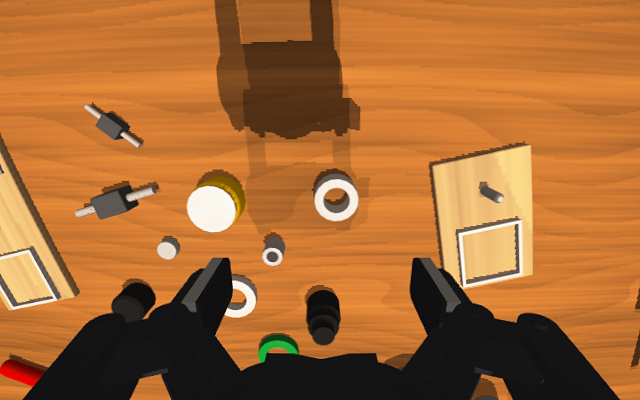

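View pics/w3.png

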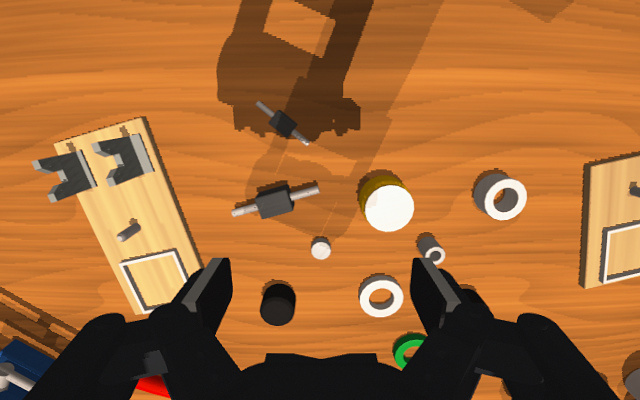

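w2 and w3 make a clean 200 mm stereo pair:
- **Thick collar:** top (337,200) in w2 and (500,198) in w3.
- **Thin collar:** (381,297) in w3.
- **Short stop:** top (277,309) in w3.
- **Tall stop:** top (323,336) in w2.
- **Large pin:** ends (234,212) and (318,187) in w3.
- **Front board:** at left in w3.

```bash
python3 - <<'E'
from h import *
A,B,C=wc('w1'),wc('w2'),wc('w3')
S=cam('scene');Tp=cam('top')
def p(n,*o):
    q,e=tri(*o); print(n,q.round(1),round(e,1)); return q
p('thick',(A,166,199),(B,337,200),(C,501,198))
p('thin',(A,93,293),(C,381,297))
p('tin',(A,44,207),(B,213,208),(C,389,208))
p('short',(C,277,308),(S,282,243),(Tp,355,171))
p('tall',(B,323,336),(S,405,224),(Tp,264,168))
a=p('pinL',(B,79,214),(C,234,212));b=p('pinR',(B,157,186),(C,318,187))
print('pin mid',(a+b)/2,'dir',np.degrees(np.arctan2(*(b-a)[1::-1])),np.linalg.norm(b-a))
p('rpost',(A,320,199),(B,500,199))
R=[p('rc',(A,265,164),(B,430,164)),p('rc',(A,362,143),(B,530,144)),p('rc',(A,300,294),(B,455,288)),p('rc',(A,386,277),(B,532,278))]
for z in [12]:
  for c in [(265,164),(362,143),(386,277),(300,294)]: print('A z12',at(A,*c,z).round(1))
  for c in [(430,164),(530,144),(532,276),(447,286)]: print('B z12',at(B,*c,z).round(1))
for c in [(55,145),(145,117),(203,263)]: print('F C z12',at(C,*c,12).round(1))
print('Fpost',at(C,122,237,48))
im=cv2.imread('pics/w3.png')[100:320,20:240]; cv2.imwrite('pics/c1.png',cv2.resize(im,None,fx=2.7,fy=2.7,interpolation=cv2.INTER_CUBIC))
E
```

```text
thick [471.2 146.5  23.2] 2.0
thin [613.4  10.5  10.9] 1.2
tin [474.9   6.4  43.3] 1.2
short [ 618.8 -128.1   30. ] 1.2
tall [629.9 127.8  63.4] 4.5
pinL [ 490.8 -177.5   14.6] 1.0
pinR [459.8 -74.1   5.1] 1.3
pin mid [ 475.28497959 -125.8142556     9.83149055] dir 106.67921050689641 108.32539199940581
rpost [463.9 329.3  47.4] 0.4
rc [433.5 262.5   0.6] 0.2
rc [407.3 377.9  10.3] 0.3
rc [593.9 303.3  28.3] 2.8
rc [586.3 417.2  10.2] 2.5
A z12 [431.2 264.6  12. ]
A z12 [406.8 377.6  12. ]
A z12 [582.3 416.5  12. ]
A z12 [608.3 302.   12. ]
B z12 [431.6 258.5  12. ]
B z12 [407.4 376.7  12. ]
B z12 [585.1 416.   12. ]
B z12 [598.  299.1  12. ]
F C z12 [ 404.8 -390.1   12. ]
F C z12 [ 375.1 -271.6   12. ]
F C z12 [ 561.4 -225.8   12. ]
Fpost [ 508.49812838 -302.81801183   48.        ]
```

View pics/c1.png

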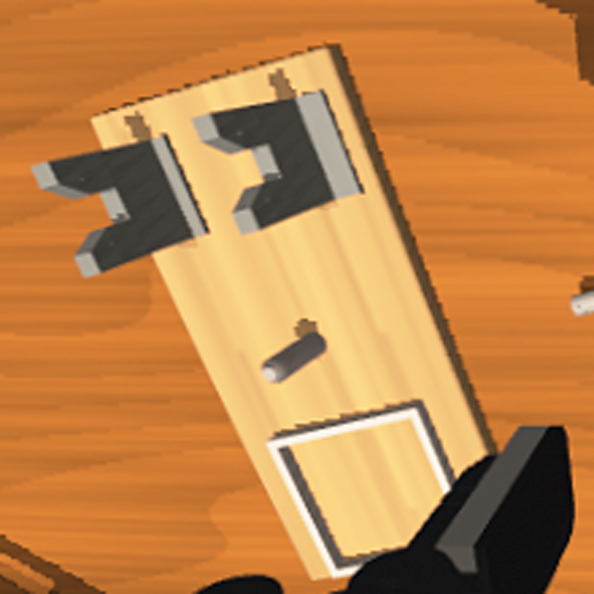

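In the crop, the cradle slots open at about (115,205) and (262,165), the post top is at (270,372) and the fence is below it. The large pin is the one I use. I'll go over it now.

```bash
python3 -m crank '[[[-0.45,-0.73,0.5,0,0,0,85],[-0.45,-0.73,0.5,0,0,0,85],[-0.45,-0.73,0.5,0,0,0,85],[0,0,0.5,0,0,0.95,85],[0,0,0.5,0,0,0.95,85],[0,0,0.5,0,0,0.95,85],[0,0,0.5,0,0,0.95,85],[0,0,0.5,0,0,0.95,85]]]'
python3 -m crank '[[[0,0,0.4,0,0,0.95,85],[0,0,0,0,0,0.95,85],[0,0,0,0,0,0.95,85],[0,0,0,0,0,0.95,85],[0,0,0,0,0,0.65,85],[0,0,0,0,0,0,85],[0,0,0,0,0,0,85],[0,0,0,0,0,0,85]]]'
python3 - <<'E'
from h import *
im,T=grab('w4'); plan(475.3,-125.8,4,106.7)
E
```

```text
time_s: 4.3
eef_pos: [475.2, -124.7, 130.7]
ee_rot: [-0.0, 0.33, 0.944, 0.0]
force: [-0.4, 0.2, -0.1]
grip_width: 1.0
grip_force: 0.0
time_s: 5.1
eef_pos: [475.3, -124.8, 121.3]
ee_rot: [-0.0, 0.599, 0.801, 0.0]
force: [0.9, 0.2, -0.6]
grip_width: 0.993
grip_force: 0.0
shift [-0.04 -0.01  4.69] turn z -0.03 heading 106.4 tilt fix [-0. -0.  0.]
```

View pics/w4.png

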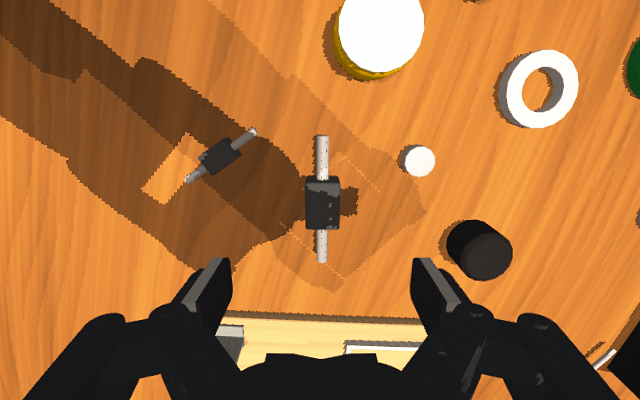

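The pin stands vertical in the image at column 321.5, with ends at rows 135 and 263. It is aligned and centred between the fingers, and the disc at (418,160) is clear.

```bash
python3 - <<'E'
from h import *
C=wc('w4');a=at(C,322,135,14);b=at(C,321,263,14);m=(a+b)/2;print(a,b,m,np.degrees(np.arctan2(*(a-b)[1::-1])));plan(m[0],m[1],4)
E
```

```text
[460.10293259 -72.97555449  14.        ] [ 491.23588654 -181.60446785   14.        ] [ 475.66940956 -127.29001117   14.        ] 105.99225744834244
shift [-0.1  -0.01  4.69] turn z 0 heading 106.4 tilt fix [-0. -0.  0.]
```

```bash
python3 -m crank '[[[-0.05,0,0.95,0,0,0,85],[-0.05,0,0.95,0,0,0,75],[0,0,0.95,0,0,0,65],[0,0,0.95,0,0,0,60],[0,0,0.5,0,0,0,50],[0,0,0.38,0,0,0,45],[0,0,0,0,0,0,20],[0,0,0,0,0,0,20]]]' 60
python3 -m crank '[[[0,0,0,0,0,0,20],[0,0,0,0,0,0,20],[0,0,0,0,0,0,20],[0,0,-0.5,0,0,0,20],[0,0,-1,0,0,0,20],[0,0,-1,0,0,0,20],[0,0,-1,0,0,0,20],[0,0,-1,0,0,0,20]]]'
python3 - <<'E'
from h import *
grab('w5');plan(427.5,-322,116,104);
E
```

```text
time_s: 5.95
eef_pos: [476.3, -127.5, 4.9]
ee_rot: [0.0, 0.599, 0.801, 0.0]
force: [0.2, 0.3, -1.0]
grip_width: 0.317
grip_force: 60.1
time_s: 6.75
eef_pos: [475.9, -127.2, 118.8]
ee_rot: [0.0, 0.599, 0.801, 0.0]
force: [0.2, 0.1, -2.0]
grip_width: 0.319
grip_force: 60.1
shift [-6.87 -4.12  0.28] turn z 0.3 heading 106.4 tilt fix [0.04 0.04 0.  ]
```

View pics/w5.png

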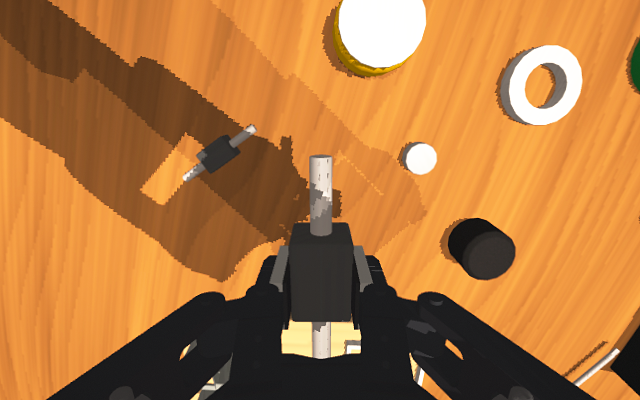

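The pin is held square between the pads, standing vertical in the image at column 320. Next I look at the cradle from beyond it.

```bash
python3 -m crank '[[[-0.95,-0.38,0,0,0,0,20],[-0.95,-0.38,0,0,0,0,20],[-0.95,-0.38,0,0,0,0,20],[-0.95,-0.38,0,0,0,0,20],[-0.95,-0.38,0,0,0,0,20],[-0.95,-0.38,0,0,0,0,20],[-0.95,-0.38,0,0,0,0,20],[-0.95,-0.38,0,0,0,0,20]]]'
python3 -m crank '[[[-0.95,-0.38,0,0,0,0,20],[-0.95,-0.38,0,0,0,0,20],[-0.95,-0.38,0,0,0,0.3,20],[0,0,0,0,0,0,20],[0,0,0,0,0,0,20],[0,0,0,0,0,0,20],[0,0,0,0,0,0,20],[0,0,0,0,0,0,20]]]'
python3 - <<'E'
from h import *
im,T=grab('w6');plan(427.5,-322,116,104);
cv2.imwrite('pics/c6.png',cv2.resize(im[0:250,160:480],None,fx=2.4,fy=2.4,interpolation=cv2.INTER_CUBIC))
E
```

```text
time_s: 7.6
eef_pos: [456.4, -332.0, 117.1]
ee_rot: [0.0, 0.599, 0.801, -0.0]
force: [0.1, -0.5, -1.7]
grip_width: 0.313
grip_force: 60.4
time_s: 8.4
eef_pos: [449.7, -406.8, 117.0]
ee_rot: [0.0, 0.615, 0.788, -0.0]
force: [-0.2, 0.9, -1.9]
grip_width: 0.312
grip_force: 60.4
shift [ 3.51 -0.04  0.04] turn z 0.01 heading 104.0 tilt fix [ 0.  0. -0.]
```

View pics/c6.png

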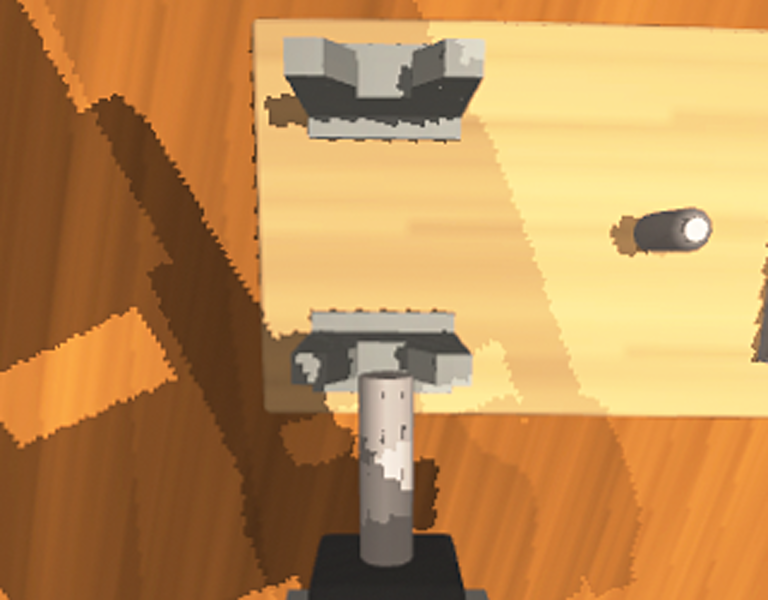

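The crop shows the cradle from above: far cheek top corners (284,38) and (484,39), inner base edges (308,139)–(461,141) and (311,311)–(455,314), and post top (697,230).

```bash
python3 - <<'E'
from h import *
C=wc('w6');f=lambda u,v,z:at(C,160+u/2.4,v/2.4,z)
pts={'far top L':(284,38,70),'far top R':(484,39,70),'fb L':(308,139,12),'fb R':(461,141,12),'nb L':(311,311,12),'nb R':(455,314,12),'n top R':(471,352,70),'n top L':(292,350,70),'post':(697,230,48),'e1':(255,20,12),'e2':(768,30,12),'e3':(267,412,12),'e4':(768,416,12)}
P={k:f(*v) for k,v in pts.items()}
for k,v in P.items(): print(k,v.round(1))
a=(P['fb L']+P['fb R'])/2;b=(P['nb L']+P['nb R'])/2
hd=lambda d:np.degrees(np.arctan2(d[1],d[0]))
print('base mid',(a+b)/2,'y heading',hd(a-b),np.linalg.norm(a-b),'edges',hd(P['e2']-P['e1']),hd(P['e4']-P['e3']),hd(P['e1']-P['e3']))
print('tops mid',sum(P[k] for k in('far top L','far top R','n top R','n top L'))/4, hd(P['far top L']-P['far top R']))
W,T=cam('top'),wc('w3')
# cross-check with w3: cradle slot & post
print('post tri',tri((C,160+697/2.4,230/2.4),(T,20+268/2.7,100+373/2.7)))
E
```

```text
far top L [ 396.1 -292.    70. ]
far top R [ 440.5 -281.2   70. ]
fb L [ 399.  -305.8   12. ]
fb R [ 444.6 -295.    12. ]
nb L [ 411.1 -356.3   12. ]
nb R [ 456.7 -345.9   12. ]
n top R [ 456.9 -350.8   70. ]
n top L [ 412.9 -361.2   70. ]
post [ 510.9 -305.8   48. ]
e1 [ 376.5 -277.1   12. ]
e2 [ 526.  -240.8   12. ]
e3 [ 403.8 -392.6   12. ]
e4 [ 570.2 -352.3   12. ]
base mid [ 427.86634392 -325.7511328    12.        ] y heading 103.42037068068231 52.18340665321653 edges 13.620230088987784 13.604523605064552 103.32634362732479
tops mid [ 426.59182591 -321.32541164   70.        ] -166.27796577657804
post tri (array([ 509.6379848 , -306.12420381,   49.92866684]), np.float64(0.457059211153399))
```

```bash
python3 - <<'E'
from h import *
plan(427.7,-325,64,103.45)
E
```

```text
shift [ 3.39 -0.06  2.12] turn z 0.07 heading 104.0 tilt fix [ 0.  0. -0.]
```

```bash
python3 -m crank '[[[0.85,-0.02,0,0,0,0.07,20],[0.85,-0.02,0,0,0,0,20],[0.85,-0.02,0,0,0,0,20],[0.84,0,0,0,0,0,20],[0,0,0.7,0,0,0,20],[0,0,0.7,0,0,0,20],[0,0,0.6,0,0,0,20],[0,0,0,0,0,0,20]]]'
python3 - <<'E'
from h import *
grab('w7');plan(427.7,-325,41,103.45);cv2.imwrite('pics/s7.png',cv2.resize(capture('scene')[120:300,120:280],None,fx=3.2,fy=3.2))
E
```

```text
time_s: 9.25
eef_pos: [427.5, -324.4, 65.3]
ee_rot: [-0.002, 0.619, 0.785, 0.0]
force: [0.2, 0.9, -1.1]
grip_width: 0.319
grip_force: 60.4
shift [ 0.   -0.01  1.02] turn z 0.0 heading 103.5 tilt fix [-0.   -0.01  0.  ]
```

View pics/w7.png

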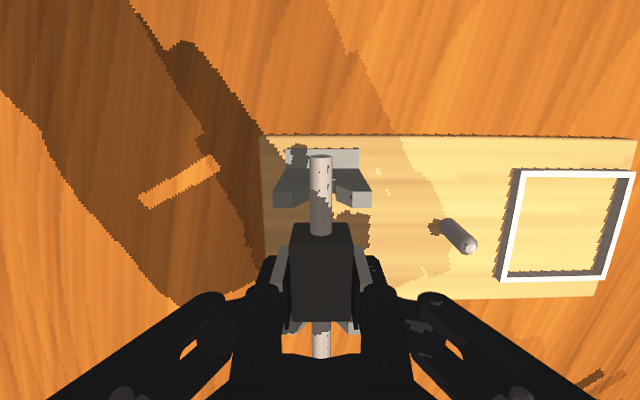

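The pin at column 321 sits centred between the horns (308 and 333). I lower it and release.

```bash
python3 -m crank '[[[0,0,0.35,0,0,0,20],[0,0,0.35,0,0,0,20],[0,0,0.25,0,0,0,20],[0,0,0,0,0,0,20],[0,0,0,0,0,0,20],[0,0,0,0,0,0,20],[0,0,0,0,0,0,20],[0,0,0,0,0,0,20]]]'
python3 - <<'E'
from h import *
C=wc('w7')
P=[at(C,*c,20) for c in((513,169),(635,170),(607,281),(500,281))]
print('well',np.mean(P,0));a=np.array([427.7,-325])
for h in(13.3,13.6,14):
  u=np.array([np.cos(np.radians(h)),np.sin(np.radians(h))]);print('post',a+85*u,'well',a+165*u)
print('post px z48',at(C,470,249,48))
E
```

```text
time_s: 10.15
eef_pos: [428.2, -325.4, 43.3]
ee_rot: [0.0, 0.619, 0.785, -0.0]
force: [0.4, -0.2, -2.3]
grip_width: 0.317
grip_force: 60.4
well [ 587.39088388 -287.09626506   20.        ]
post [ 510.42020419 -305.44577234] well [ 588.27451401 -287.04179336]
post [ 510.31668505 -305.01292039] well [ 588.0735651  -286.20155134]
post [ 510.17513673 -304.43663887] well [ 587.79879484 -285.08288723]
post px z48 [ 510.14563918 -306.22419359   48.        ]
```

```bash
python3 -m crank '[[[0,0,0.08,0,0,0,20],[0,0,0,0,0,0,20],[0,0,0,0,0,0,33],[0,0,0,0,0,0,40],[0,0,0,0,0,0,50],[0,0,-0.5,0,0,0,60],[0,0,-1,0,0,0,60],[0,0,-1,0,0,0,60]]]'
python3 -m crank '[[[0,0,-1,0,0,0,85],[0,0,-1,0,0,0,85],[0,0,0,0,0,-1,85],[0,0,0,0,0,-1,85],[0,0,0,0,0,-1,85],[0,0,0,0,0,-1,85],[0,0,0,0,0,-1,85],[0,0,0,0,0,-1,85]]]'
python3 - <<'E'
from h import *
grab('w8');plan(617,-128,150,180)
im=capture('scene');cv2.imwrite('pics/s8.png',im)
a=cv2.resize(im[130:280,120:280],None,fx=3,fy=3);b=cv2.imread('pics/w8.png')[:,:]
b=cv2.resize(b,None,fx=.5,fy=.5)
o=np.zeros((450,800,3),np.uint8);o[:450,:480]=a;o[:200,480:]=b;cv2.imwrite('pics/m8.png',o)
E
```

```text
time_s: 10.95
eef_pos: [428.1, -325.4, 105.1]
ee_rot: [0.0, 0.62, 0.785, 0.0]
force: [-0.2, 0.3, 0.9]
grip_width: 0.702
grip_force: 0.0
time_s: 11.75
eef_pos: [428.2, -325.4, 154.6]
ee_rot: [0.0, 0.244, 0.97, -0.0]
force: [-1.2, 0.2, -0.0]
grip_width: 0.992
grip_force: 0.0
shift [-2.99 10.51  0.18] turn z -3.48 heading 152.2 tilt fix [-0.    0.01 -0.  ]
```

View pics/m8.png

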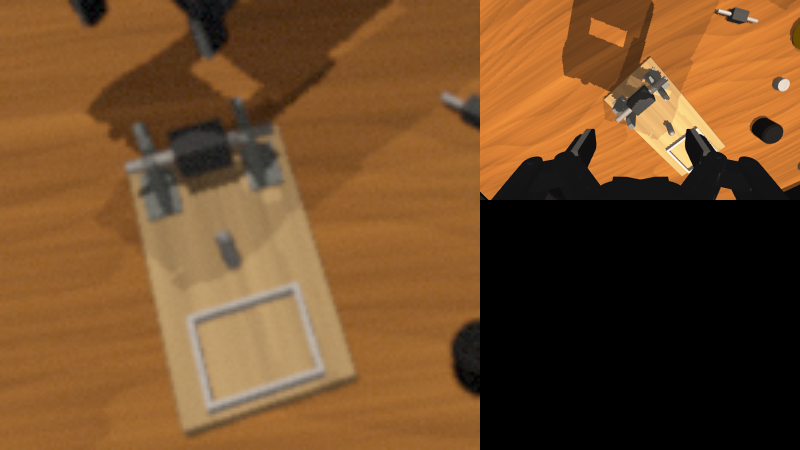

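The pin lies across both cheeks in the slots. Next is the short stop.

```bash
python3 -m crank '[[[0,0,0,0,0,-0.87,85],[0,0,0,0,0,-0.87,85],[0,0,0,0,0,-0.87,85],[0,0,0,0,0,-0.87,85],[-0.95,0.98,0,0,0,0,85],[-0.95,0.98,0,0,0,0,85],[-0.95,0.98,0,0,0,0,85],[-0.95,0.98,0,0,0,0,85]]]'
python3 -m crank '[[[-0.95,0.98,0,0,0,0,85],[-0.95,0.98,0,0,0,0,85],[-0.95,0.98,0,0,0,0,85],[-0.95,0.98,0,0,0,0,85],[0,0,0.5,0,0,0,85],[0,0,0.5,0,0,0,85],[0,0,0,0,0,0,85],[0,0,0,0,0,0,85]]]'
python3 - <<'E'
from h import *
im,T=grab('w9');plan(618,-128,10,180);C=wc('w9');print([np.round(proj(C,[618.5,-128.1,z])) for z in(36,0)])
g=(im.max(2)<60).astype(np.uint8);n,l,s,c=cv2.connectedComponentsWithStats(g[120:260,230:410])
print(s,c)
E
```

```text
time_s: 12.65
eef_pos: [525.2, -227.6, 154.3]
ee_rot: [0.0, 0.009, 1.0, -0.0]
force: [0.3, -0.9, 0.7]
grip_width: 0.993
grip_force: 0.0
time_s: 13.45
eef_pos: [620.0, -132.7, 128.5]
ee_rot: [-0.0, 0.007, 1.0, 0.0]
force: [0.6, 0.4, 0.4]
grip_width: 0.994
grip_force: 0.0
shift [0.09 0.19 4.76] turn z -0.1 heading 179.2 tilt fix [-0.  0. -0.]
[array([326., 204.]), array([325., 192.])]
[[    0     0   180   140 22564]
 [   68    51    55    61  2636]] [[88.83065946 68.16353483]
 [95.22951442 80.9400607 ]]
```

View pics/w9.png

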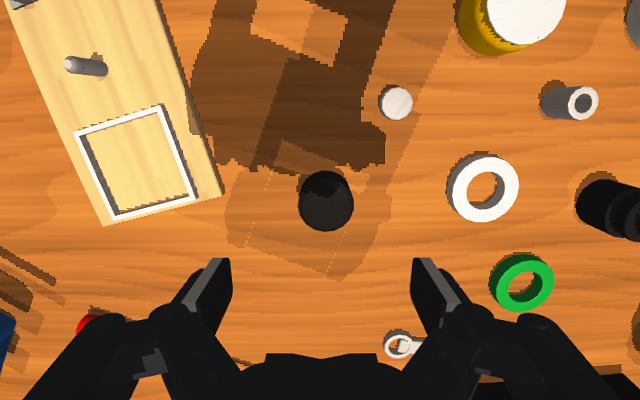

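The short stop's top is at (326,204), exactly where predicted. The thin collar is at (485,188).

```bash
python3 -m crank '[[[0.06,0.18,0.9,0,0,0,85],[0,0,0.9,0,0,0,85],[0,0,0.9,0,0,0,80],[0,0,0.9,0,0,0,75],[0,0,0.7,0,0,0,65],[0,0,0.42,0,0,0,60],[0,0,0,0,0,0,38],[0,0,0,0,0,0,38]]]' 40
python3 -m crank '[[[0,0,0,0,0,0,38],[0,0,0,0,0,0,38],[0,0,0,0,0,0,38],[0,0,-0.5,0,0,0,38],[0,0,-1,0,0,0,38],[0,0,-1,0,0,0,38],[0,0,-1,0,0,0,38],[0,0,-1,0,0,0,38]]]'
python3 - <<'E'
from h import *
grab('w10');plan(546,347,120,180)
C=wc('w9'); print('thin',at(C,485,188,14),tri((C,485,188),(wc('w1'),93,293),(wc('w3'),381,297)))
E
```

```text
time_s: 14.3
eef_pos: [619.5, -127.7, 11.5]
ee_rot: [0.001, 0.007, 1.0, -0.0]
force: [-0.1, 0.9, 0.4]
grip_width: 0.521
grip_force: 40.8
time_s: 15.1
eef_pos: [619.1, -127.3, 125.3]
ee_rot: [0.0, 0.006, 1.0, -0.0]
force: [0.3, -0.6, -1.1]
grip_width: 0.521
grip_force: 40.9
shift [ 3.23 18.96  0.32] turn z -0.09 heading 179.3 tilt fix [-0.02  0.05 -0.  ]
thin [613.12787977  10.34319644  14.        ] (array([613.2588016 ,  10.92728736,  11.53453261]), np.float64(1.4841403560627113))
```

```bash
python3 -m crank '[[[0.17,1,0,0,0,0,38],[0.17,1,0,0,0,0,38],[0.17,1,0,0,0,0,38],[0.17,1,0,0,0,0,38],[0.17,1,0,0,0,0,38],[0.17,1,0,0,0,0,38],[0.17,1,0,0,0,0,38],[0.17,1,0,0,0,0,38]]]'
python3 -m crank '[[[0.17,1,0,0,0,0,38],[0.17,1,0,0,0,0,38],[0.17,1,0,0,0,0,38],[0.17,1,0,0,0,0,38],[0.17,1,0,0,0,0,38],[0.17,1,0,0,0,0,38],[0.17,1,0,0,0,0,38],[0.17,1,0,0,0,0,38]]]'
python3 -m crank '[[[0.17,1,0,0,0,-0.09,38],[0.17,1,0,0,0,0,38],[0.17,0.96,0,0,0,0,38],[0,0,0,0,0,0,38],[0,0,0,0,0,0,38],[0,0,0,0,0,0,38],[0,0,0,0,0,0,38],[0,0,0,0,0,0,38]]]'
python3 - <<'E'
from h import *
grab('w11');plan(546,347,25,180)
E
```

```text
time_s: 15.95
eef_pos: [587.5, 74.2, 123.8]
ee_rot: [0.0, 0.006, 1.0, -0.0]
force: [1.5, 0.4, -0.6]
grip_width: 0.52
grip_force: 41.0
time_s: 16.75
eef_pos: [556.0, 274.6, 123.8]
ee_rot: [0.0, 0.006, 1.0, 0.0]
force: [-0.5, -0.0, -0.5]
grip_width: 0.526
grip_force: 41.0
time_s: 17.55
eef_pos: [544.0, 346.9, 123.2]
ee_rot: [0.0, 0.0, 1.0, -0.0]
force: [-0.4, 0.1, -0.1]
grip_width: 0.52
grip_force: 41.0
shift [-0.08 -0.    3.93] turn z -0.01 heading 180.0 tilt fix [ 0.  0. -0.]
```

View pics/w11.png

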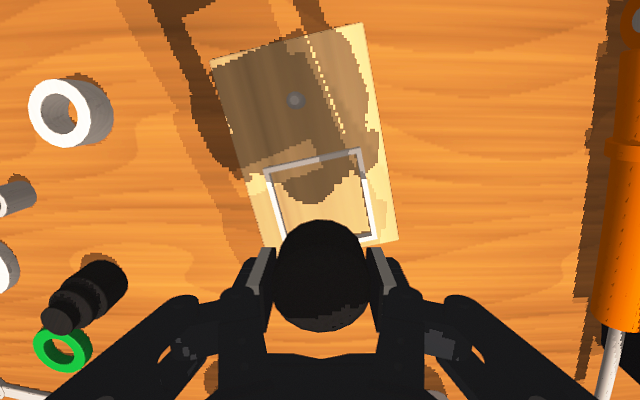

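Here the post top is at (295,100), the fence corners are (264,169), (361,149) and (375,238), and the thick collar top is at (58,112).

```bash
python3 - <<'E'
from h import *
C=wc('w11');A=wc('w1')
print('post',at(C,295,100,48),tri((C,295,100),(A,320,199),(wc('w2'),500,199)))
b=[at(C,*c,12) for c in((210,61),(362,23),(398,240))];print(np.round(b,1))
f=[at(C,*c,20) for c in((264,169),(361,149),(375,238))];print(np.round(f,1),'well',(f[0]+f[2])/2)
d=b[1]-b[0];print(np.degrees(np.arctan2(d[1],d[0]))-90)
print('thick',at(C,58,112,30),tri((C,58,112),(A,166,199),(wc('w2'),337,200)))
print('tall',tri((C,58,320),(wc('w2'),323,336)))
E
```

```text
post [463.55722042 330.23383836  48.        ] (array([463.84621096, 329.65920513,  46.95402991]), np.float64(0.6051387574779917))
[[433.9 263.3  12. ]
 [408.5 377.9  12. ]
 [582.4 416.2  12. ]]
[[516.1 301.8  20. ]
 [500.3 379.1  20. ]
 [576.7 393.9  20. ]] well [546.4205292  347.85458735  20.        ]
12.510811122894069
thick [468.59831901 147.57819304  30.        ] (array([469.04882404, 148.31660475,  30.28403807]), np.float64(0.9693538661874889))
tall (array([632.10248811, 131.16594125,  64.1341297 ]), np.float64(0.8772298346133559))
```

```bash
python3 -m crank '[[[-0.1,0.04,0.9,0,0,0,38],[0,0,0.9,0,0,0,38],[0,0,0.9,0,0,0,38],[0,0,0.7,0,0,0,38],[0,0,0.4,0,0,0,38],[0,0,0.15,0,0,0,38],[0,0,0,0,0,0,38],[0,0,0,0,0,0,38]]]'
python3 -m crank '[[[0,0,0,0,0,0,50],[0,0,0,0,0,0,56],[0,0,0,0,0,0,60],[0,0,-0.5,0,0,0,62],[0,0,-1,0,0,0,65],[0,0,-1,0,0,0,85],[0,0,-1,0,0,0,85],[0,0,-0.6,0,0,0,85]]]'
python3 - <<'E'
from h import *
plan(469,148,125,180)
E
```

```text
time_s: 18.4
eef_pos: [546.7, 348.8, 25.3]
ee_rot: [0.001, 0.0, 1.0, 0.0]
force: [-0.7, 0.2, -0.9]
grip_width: 0.521
grip_force: 41.0
time_s: 19.2
eef_pos: [546.8, 348.9, 130.2]
ee_rot: [0.002, -0.0, 1.0, 0.001]
force: [0.7, 0.5, -0.3]
grip_width: 0.998
grip_force: 0.0
shift [ 3.11 -8.04  0.19] turn z 0.0 heading -180.0 tilt fix [ 0.01  0.02 -0.  ]
```

```bash
python3 -m crank '[[[0.39,-1,0,0,0,0,85],[0.39,-1,0,0,0,0,85],[0.39,-1,0,0,0,0,85],[0.39,-1,0,0,0,0,85],[0.39,-1,0,0,0,0,85],[0.39,-1,0,0,0,0,85],[0.39,-1,0,0,0,0,85],[0.39,-1,0,0,0,0,85]]]'
python3 -m crank '[[[0,0,0,0,0,0,85],[0,0,0,0,0,0,85],[0,0,0,0,0,0,85],[0,0,0,0,0,0,85],[0,0,0,0,0,0,85],[0,0,0,0,0,0,85],[0,0,0,0,0,0,85],[0,0,0,0,0,0,85]]]'
python3 - <<'E'
from h import *
im,T=grab('w12');plan(469,148,3,180);C=wc('w12');print(np.round([proj(C,[469,148,30]),proj(C,[546.5,348,48])]),np.round([proj(C,[469,148,30]),proj(C,[495,148,30]),proj(C,[443,148,30]),proj(C,[469,174,30]),proj(C,[469,122,30])]))
E
```

```text
time_s: 20.0
eef_pos: [467.9, 147.7, 127.9]
ee_rot: [0.001, -0.0, 1.0, 0.0]
force: [1.1, -0.6, 0.1]
grip_width: 0.993
grip_force: 0.0
time_s: 20.8
eef_pos: [468.2, 148.7, 126.7]
ee_rot: [-0.0, -0.0, 1.0, -0.0]
force: [-0.1, -0.4, 1.1]
grip_width: 0.999
grip_force: 0.0
shift [-0.03 -0.03  4.95] turn z 0.0 heading -180.0 tilt fix [-0. -0. -0.]
[[319. 205.]
 [552. 297.]] [[319. 205.]
 [320. 235.]
 [319. 174.]
 [352. 205.]
 [287. 205.]]
```

View pics/w12.png

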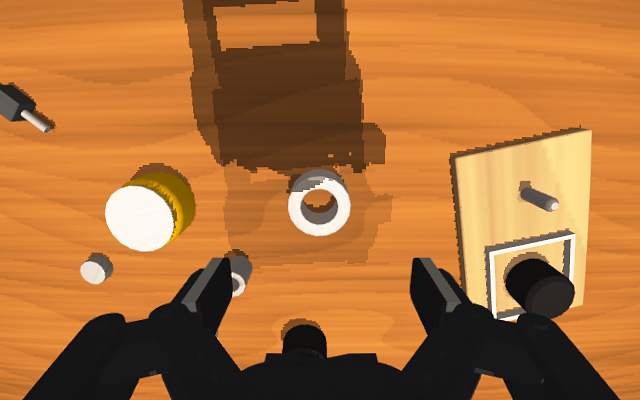

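The short stop stands in its well at (545,285), and the thick collar is centred at (319,205) as predicted. I'll grasp it.

```bash
python3 -m crank '[[[-0.03,-0.03,0.9,0,0,0,85],[0,0,0.9,0,0,0,85],[0,0,0.9,0,0,0,85],[0,0,0.9,0,0,0,80],[0,0,0.8,0,0,0,75],[0,0,0.5,0,0,0,70],[0,0,0,0,0,0,44],[0,0,0,0,0,0,44]]]' 60
python3 -m crank '[[[0,0,0,0,0,0,44],[0,0,0,0,0,0,44],[0,0,0,0,0,0,44],[0,0,-0.5,0,0,0,44],[0,0,-1,0,0,0,44],[0,0,-1,0,0,0,44],[0,0,-1,0,0,0,44],[0,0,-0.5,0,0,0,44]]]'
python3 - <<'E'
from h import *
plan(463.7,330,100,180)
E
```

```text
time_s: 21.65
eef_pos: [469.3, 147.9, 4.9]
ee_rot: [0.0, 0.0, 1.0, 0.0]
force: [-0.1, -0.1, -0.8]
grip_width: 0.585
grip_force: 62.2
time_s: 22.45
eef_pos: [469.7, 148.0, 107.3]
ee_rot: [0.002, -0.0, 1.0, 0.0]
force: [0.6, -0.1, -1.6]
grip_width: 0.58
grip_force: 62.6
shift [0.24 7.28 0.29] turn z 0.0 heading -180.0 tilt fix [0.   0.03 0.  ]
```

```bash
python3 -m crank '[[[0.03,0.91,0,0,0,0,44],[0.03,0.91,0,0,0,0,44],[0.03,0.91,0,0,0,0,44],[0.03,0.91,0,0,0,0,44],[0.03,0.91,0,0,0,0,44],[0.03,0.91,0,0,0,0,44],[0.03,0.91,0,0,0,0,44],[0.03,0.91,0,0,0,0,44]]]'
python3 -m crank '[[[0,0,0.5,0,0,0,44],[0,0,0.5,0,0,0,44],[0,0,0.4,0,0,0,44],[0,0,0,0,0,0,44],[0,0,0,0,0,0,44],[0,0,0,0,0,0,44],[0,0,0,0,0,0,44],[0,0,0,0,0,0,44]]]'
python3 - <<'E'
from h import *
im,T=grab('w13');plan(463.7,330,18,180)
cv2.imwrite('pics/c13.png',cv2.resize(im[130:400,200:440],None,fx=2.2,fy=2.2))
E
```

```text
time_s: 23.25
eef_pos: [462.8, 330.8, 105.4]
ee_rot: [0.0, -0.0, 1.0, 0.0]
force: [-0.2, -0.3, -2.0]
grip_width: 0.582
grip_force: 62.6
time_s: 24.05
eef_pos: [463.1, 329.9, 69.6]
ee_rot: [0.0, 0.0, 1.0, 0.0]
force: [1.1, -0.7, -1.4]
grip_width: 0.583
grip_force: 62.6
shift [-0.02  0.    2.06] turn z 0.0 heading -180.0 tilt fix [0. 0. 0.]
```

View pics/c13.png

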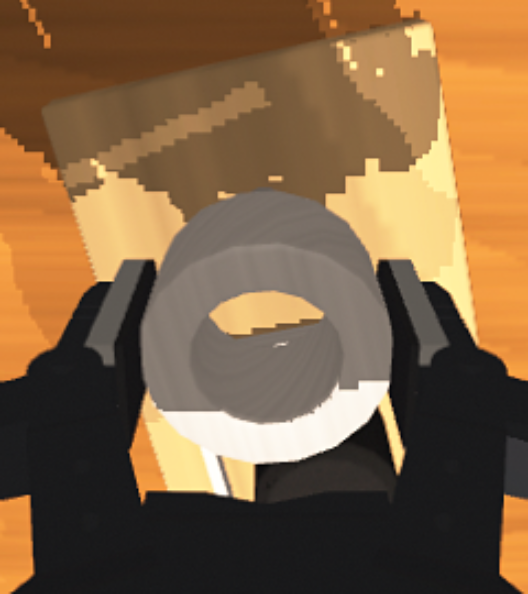

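I've now viewed 15 pictures, one over the limit of 14, so I'll use only numeric image checks from here. The collar is level in the hand, and I lower it while watching the force.

```bash
python3 -m crank '[[[-0.02,0,0.4,0,0,0,44],[0,0,0.4,0,0,0,44],[0,0,0.2,0,0,0,44],[0,0,0,0,0,0,44],[0,0,0,0,0,0,44],[0,0,0,0,0,0,44],[0,0,0,0,0,0,44],[0,0,0,0,0,0,44]]]'
python3 -m crank '[[[0,0,0.4,0,0,0,44],[0,0,0.4,0,0,0,44],[0,0,0.2,0,0,0,44],[0,0,0.03,0,0,0,44],[0,0,0,0,0,0,44],[0,0,0,0,0,0,44],[0,0,0,0,0,0,44],[0,0,0,0,0,0,44]]]'
```

```text
time_s: 24.9
eef_pos: [463.5, 329.9, 44.5]
ee_rot: [0.0, -0.0, 1.0, 0.0]
force: [-0.6, 0.1, -1.4]
grip_width: 0.584
grip_force: 62.6
time_s: 25.7
eef_pos: [463.6, 329.9, 18.8]
ee_rot: [0.0, -0.0, 1.0, 0.0]
force: [0.4, -0.4, -1.9]
grip_width: 0.582
grip_force: 62.6
```

```bash
python3 -m crank '[[[0,0,0,0,0,0,56],[0,0,0,0,0,0,64],[0,0,0,0,0,0,70],[0,0,-0.5,0,0,0,75],[0,0,-1,0,0,0,80],[0,0,-1,0,0,0,85],[0,0,-1,0,0,0,85],[0,0,-1,0,0,0,85]]]'
python3 -m crank '[[[-0.84,-1,0,0,0,0,85],[-0.84,-1,0,0,0,0,85],[-0.84,-1,0,0,0,0,85],[-0.84,-1,0,0,0,0,85],[-0.84,-1,0,0,0,0,85],[-0.84,-1,0,0,0,0,85],[-0.84,-1,0,0,0,0,85],[-0.84,-1,0,0,0,0,85]]]'
python3 -m crank '[[[0,0,0,0,0,0,85],[0,0,0,0,0,0,85],[0,0,0,0,0,0,85],[0,0,0,0,0,0,85],[0,0,0,0,0,0,85],[0,0,0,0,0,0,85],[0,0,0,0,0,0,85],[0,0,0,0,0,0,85]]]'
python3 - <<'E'
from h import *
im,T=grab('w14');plan(631,129,10,180);C=wc('w14')
print(np.round([proj(C,[631,129,66]),proj(C,[631,129,0])]))
g=(im.max(2)<70).astype(np.uint8)[60:258,235:405];n,l,s,c=cv2.connectedComponentsWithStats(g)
for a,b in zip(s[1:],c[1:]):
  if a[4]>150: print(a+[235,60,0,0,0],b+[235,60])
i=1+np.argmax(s[1:,4])
for r in range(0,198,6):
  x=np.where(l[r]==i)[0]
  if len(x):print(r+60,x.min()+235,x.max()+235,end='; ')
# collar on rear post: predicted centre/brightness
p=[proj(C,[463.7,330,42]),proj(C,[463.7,330,12])];print(np.round(p))
E
```

```text
time_s: 26.5
eef_pos: [463.5, 329.9, 133.2]
ee_rot: [0.0, -0.0, 1.0, 0.0]
force: [-0.2, 0.5, -0.3]
grip_width: 0.994
grip_force: 0.0
time_s: 27.3
eef_pos: [632.2, 128.7, 132.2]
ee_rot: [0.0, 0.0, 1.0, 0.0]
force: [-0.4, 0.3, 0.8]
grip_width: 0.995
grip_force: 0.0
time_s: 28.1
eef_pos: [631.4, 130.0, 131.0]
ee_rot: [-0.0, -0.0, 1.0, 0.0]
force: [1.2, -0.4, 1.4]
grip_width: 0.996
grip_force: 0.0
shift [ 0.02 -0.04  4.84] turn z 0.0 heading -180.0 tilt fix [-0. -0.  0.]
[[319. 218.]
 [319. 192.]]
[ 296  169   55   67 2866] [322.77843685 201.52337753]
174 307 338; 180 301 343; 186 299 346; 192 298 348; 198 296 349; 204 296 350; 210 297 349; 216 299 347; 222 301 344; 228 307 339; 234 317 329; [[612. -25.]
 [580. -12.]]
```

```bash
python3 - <<'E'
from h import *
im=cv2.imread('pics/w14.png');C=wc('w14')
h=cv2.cvtColor(im,cv2.COLOR_BGR2HSV)
b=im.astype(int)
for r in (180,192,204,216,228): print(r,[ (c,tuple(b[r,c])) for c in (288,291,294,297,300,323,345,348,350,352,355,358)])
m=((b.max(2)-b.min(2))<25).astype(np.uint8)[60:258,235:405];n,l,s,c=cv2.connectedComponentsWithStats(m)
print([x for x in s[1:] if x[4]>300])
for p in([631,129],[633,132]):
  for rad,z in((23,34),(23,0),(14,66)):
    q=np.array([proj(C,[p[0]+rad*np.cos(a),p[1]+rad*np.sin(a),z]) for a in np.linspace(0,6.28,40)]);print(p,z,q.min(0).round(),q.max(0).round())
E
```

```text
180 [(288, (np.int64(54), np.int64(124), np.int64(211))), (291, (np.int64(55), np.int64(124), np.int64(210))), (294, (np.int64(38), np.int64(82), np.int64(139))), (297, (np.int64(29), np.int64(59), np.int64(99))), (300, (np.int64(28), np.int64(60), np.int64(102))), (323, (np.int64(24), np.int64(23), np.int64(27))), (345, (np.int64(54), np.int64(124), np.int64(208))), (348, (np.int64(55), np.int64(127), np.int64(213))), (350, (np.int64(54), np.int64(127), np.int64(212))), (352, (np.int64(53), np.int64(126), np.int64(213))), (355, (np.int64(55), np.int64(127), np.int64(213))), (358, (np.int64(53), np.int64(126), np.int64(213)))]
192 [(288, (np.int64(49), np.int64(119), np.int64(202))), (291, (np.int64(53), np.int64(126), np.int64(214))), (294, (np.int64(56), np.int64(132), np.int64(223))), (297, (np.int64(25), np.int64(51), np.int64(88))), (300, (np.int64(18), np.int64(19), np.int64(21))), (323, (np.int64(17), np.int64(18), np.int64(20))), (345, (np.int64(29), np.int64(32), np.int64(36))), (348, (np.int64(15), np.int64(12), np.int64(9))), (350, (np.int64(56), np.int64(129), np.int64(21
[... 1693 characters left out ...]
9))), (323, (np.int64(33), np.int64(36), np.int64(41))), (345, (np.int64(44), np.int64(106), np.int64(181))), (348, (np.int64(45), np.int64(106), np.int64(181))), (350, (np.int64(47), np.int64(108), np.int64(181))), (352, (np.int64(47), np.int64(108), np.int64(181))), (355, (np.int64(46), np.int64(108), np.int64(182))), (358, (np.int64(48), np.int64(108), np.int64(182)))]
[array([  0,  10,  29,  36, 735], dtype=int32), array([  61,  110,   55,   66, 2814], dtype=int32)]
[631, 129] 34 [291. 176.] [348. 230.]
[631, 129] 0 [294. 168.] [344. 216.]
[631, 129] 66 [299. 199.] [339. 236.]
[633, 132] 34 [294. 179.] [351. 232.]
[633, 132] 0 [297. 170.] [348. 218.]
[633, 132] 66 [304. 202.] [343. 238.]
```

The stop is at about (631.5, 132.5). I'll grasp it.

```bash
python3 -m crank '[[[0,0.1,0.9,0,0,0,85],[0,0,0.9,0,0,0,85],[0,0,0.9,0,0,0,80],[0,0,0.9,0,0,0,75],[0,0,0.8,0,0,0,70],[0,0,0.44,0,0,0,65],[0,0,0,0,0,0,38],[0,0,0,0,0,0,38]]]' 40
python3 -m crank '[[[0,0,0,0,0,0,38],[0,0,0,0,0,0,38],[0,0,0,0,0,0,38],[0,0,-0.5,0,0,0,38],[0,0,-1,0,0,0,38],[0,0,-1,0,0,0,38],[0,0,-1,0,0,0,38],[0,0,-1,0,0,0,38]]]'
python3 - <<'E'
from h import *
plan(588,-286.5,120,180)
E
```

```text
time_s: 28.95
eef_pos: [631.9, 132.4, 10.9]
ee_rot: [0.001, 0.0, 1.0, 0.0]
force: [-0.0, -0.1, 0.9]
grip_width: 0.523
grip_force: 40.8
time_s: 29.75
eef_pos: [631.5, 132.4, 124.8]
ee_rot: [0.001, -0.0, 1.0, 0.0]
force: [-0.3, 0.1, -1.1]
grip_width: 0.522
grip_force: 40.9
shift [  1.74 -16.76   0.19] turn z 0.0 heading -180.0 tilt fix [ 0.    0.01 -0.  ]
```

```bash
python3 -m crank '[[[0.1,-1,0,0,0,0,38],[0.1,-1,0,0,0,0,38],[0.1,-1,0,0,0,0,38],[0.1,-1,0,0,0,0,38],[0.1,-1,0,0,0,0,38],[0.1,-1,0,0,0,0,38],[0.1,-1,0,0,0,0,38],[0.1,-1,0,0,0,0,38]]]'
python3 -m crank '[[[0.1,-1,0,0,0,0,38],[0.1,-1,0,0,0,0,38],[0.1,-1,0,0,0,0,38],[0.1,-1,0,0,0,0,38],[0.1,-1,0,0,0,0,38],[0.1,-1,0,0,0,0,38],[0.1,-1,0,0,0,0,38],[0.1,-0.8,0,0,0,0,38]]]'
python3 -m crank '[[[0.1,0,0,0,0,0,38],[0,0,0,0,0,0,38],[0,0,0,0,0,0,38],[0,0,0,0,0,0,38],[0,0,0,0,0,0,38],[0,0,0,0,0,0,38],[0,0,0,0,0,0,38],[0,0,0,0,0,0,38]]]'
python3 - <<'E'
from h import *
plan(588,-286.5,24,180)
E
```

```text
time_s: 30.55
eef_pos: [611.4, -68.7, 123.8]
ee_rot: [0.001, -0.0, 1.0, -0.0]
force: [-0.1, -0.6, -0.9]
grip_width: 0.524
grip_force: 40.9
time_s: 31.35
eef_pos: [591.3, -264.1, 123.6]
ee_rot: [0.0, 0.0, 1.0, -0.0]
force: [0.7, -0.3, -0.7]
grip_width: 0.524
grip_force: 40.9
time_s: 32.15
eef_pos: [589.0, -262.6, 122.5]
ee_rot: [-0.0, -0.0, 1.0, -0.0]
force: [0.7, 0.1, -1.3]
grip_width: 0.518
grip_force: 41.0
shift [ 0.04 -0.96  3.94] turn z 0.0 heading -180.0 tilt fix [-0. -0. -0.]
```

```bash
python3 -m crank '[[[0.04,-0.96,0,0,0,0,38],[0,0,0.9,0,0,0,38],[0,0,0.9,0,0,0,38],[0,0,0.9,0,0,0,38],[0,0,0.7,0,0,0,38],[0,0,0.4,0,0,0,38],[0,0,0.12,0,0,0,38],[0,0,0,0,0,0,38]]]'
python3 -m crank '[[[0,0,0,0,0,0,38],[0,0,0,0,0,0,50],[0,0,0,0,0,0,56],[0,0,0,0,0,0,60],[0,0,-0.5,0,0,0,65],[0,0,-1,0,0,0,75],[0,0,-1,0,0,0,85],[0,0,-1,0,0,0,85]]]'
python3 - <<'E'
from h import *
plan(613.2,10.6,110,180)
E
```

```text
time_s: 32.95
eef_pos: [588.1, -286.7, 24.8]
ee_rot: [0.0, 0.0, 1.0, -0.0]
force: [-0.5, -0.1, -0.3]
grip_width: 0.521
grip_force: 41.0
time_s: 33.75
eef_pos: [588.0, -286.7, 114.2]
ee_rot: [0.0, -0.0, 1.0, -0.0]
force: [-0.5, -0.3, -0.0]
grip_width: 0.999
grip_force: 0.0
shift [-1.01 11.89  0.16] turn z 0.0 heading -180.0 tilt fix [-0.    0.01  0.  ]
```

```bash
python3 -m crank '[[[-0.09,1,-0.2,0,0,0,85],[-0.09,1,0,0,0,0,85],[-0.09,1,0,0,0,0,85],[-0.09,1,0,0,0,0,85],[-0.09,1,0,0,0,0,85],[-0.09,1,0,0,0,0,85],[-0.09,1,0,0,0,0,85],[-0.09,1,0,0,0,0,85]]]'
python3 -m crank '[[[-0.09,1,0,0,0,0,85],[-0.09,1,0,0,0,0,85],[-0.09,1,0,0,0,0,85],[0,0.88,0,0,0,0,85],[0,0,0,0,0,0,85],[0,0,0,0,0,0,85],[0,0,0,0,0,0,85],[0,0,0,0,0,0,85]]]'
python3 - <<'E'
from h import *
im,T=grab('w15');plan(613.2,10.6,1,180);C=wc('w15')
b=im.astype(int);m=((b.max(2)-b.min(2)<40)&(b.max(2)>90)).astype(np.uint8);m[250:]=0
n,l,s,c=cv2.connectedComponentsWithStats(m);print([(x,y.round()) for x,y in zip(s[1:],c[1:]) if x[4]>200])
for z in(14,0):
  for r in (30,17):
    q=np.array([proj(C,[613.2+r*np.cos(a),10.6+r*np.sin(a),z]) for a in np.linspace(0,6.28,40)]);print(z,r,q.min(0).round(),q.max(0).round())
# front well: tall stop, expected pixels
print(np.round([proj(C,[588,-286.5,z]) for z in(12,78)]))
E
```

```text
time_s: 34.55
eef_pos: [606.1, -85.7, 118.2]
ee_rot: [0.001, -0.0, 1.0, -0.0]
force: [-0.4, -0.2, 0.0]
grip_width: 0.99
grip_force: 0.0
time_s: 35.35
eef_pos: [612.8, 9.4, 117.2]
ee_rot: [0.0, 0.001, 1.0, -0.0]
force: [0.2, 0.0, 0.7]
grip_width: 1.0
grip_force: 0.0
shift [-0.02  0.04  4.65] turn z -0.01 heading 179.9 tilt fix [-0.  0.  0.]
[(array([ 271,    0,   89,   53, 3730], dtype=int32), array([315.,  22.])), (array([382,  95,  40,  37, 730], dtype=int32), array([404., 113.])), (array([201,  98,  32,  34, 869], dtype=int32), array([217., 114.])), (array([   0,  127,   38,   92, 1027], dtype=int32), array([ 16., 179.])), (array([ 288,  167,   70,   70, 2818], dtype=int32), array([322., 202.]))]
14 30 [286. 167.] [358. 236.]
14 17 [301. 183.] [342. 222.]
0 30 [287. 164.] [356. 229.]
0 17 [302. 179.] [341. 216.]
[[ -17.  175.]
 [-102.  197.]]
```

```bash
python3 -m crank '[[[0,0.04,0.9,0,0,0,85],[0,0,0.9,0,0,0,85],[0,0,0.9,0,0,0,85],[0,0,0.9,0,0,0,80],[0,0,0.7,0,0,0,78],[0,0,0.4,0,0,0,76],[0,0,0,0,0,0,52],[0,0,0,0,0,0,52]]]' 60
python3 -m crank '[[[0,0,0,0,0,0,52],[0,0,0,0,0,0,52],[0,0,0,0,0,0,52],[0,0,-0.5,0,0,0,52],[0,0,-1,0,0,0,52],[0,0,-1,0,0,0,52],[0,0,-1,0,0,0,52],[0,0,-1,0,0,0,52]]]'
python3 - <<'E'
from h import *
im,T=grab('w16');plan(510.3,-305.5,116,180)
b=im.astype(int);m=((b.max(2)-b.min(2)<40)&(b.max(2)>90)).astype(np.uint8)
n,l,s,c=cv2.connectedComponentsWithStats(m);print([(x,y.round()) for x,y in zip(s[1:],c[1:]) if x[4]>200])
C=wc('w16')
p=T[:3,3]
for z in (p[2]+12,p[2]-2):
    q=np.array([proj(C,[p[0]+30*np.cos(a),p[1]+30*np.sin(a),z]) for a in np.linspace(0,6.28,40)]);print(z,q.min(0).round(),q.max(0).round())
E
```

```text
time_s: 36.2
eef_pos: [613.2, 11.1, 0.5]
ee_rot: [0.001, 0.0, 1.0, -0.0]
force: [1.4, 1.1, -0.4]
grip_width: 0.671
grip_force: 63.8
time_s: 37.0
eef_pos: [612.7, 11.4, 114.2]
ee_rot: [0.0, -0.0, 1.0, -0.0]
force: [-0.4, 0.3, -0.7]
grip_width: 0.666
grip_force: 64.0
shift [  4.17 -12.67   0.09] turn z 0.0 heading -180.0 tilt fix [-0.01  0.06  0.  ]
[(array([ 267,    0,   90,   52, 3685], dtype=int32), array([312.,  22.])), (array([ 379,   95,   42,   37, 1005], dtype=int32), array([400., 113.])), (array([196,  98,  37,  34, 949], dtype=int32), array([214., 114.])), (array([  0, 142,  32,  76, 847], dtype=int32), array([ 13., 185.])), (array([ 260,  216,  122,  117, 8811], dtype=int32), array([321., 274.]))]
126.18344184119101 [257. 216.] [383. 326.]
112.18344184119101 [262. 206.] [378. 309.]
```

```bash
python3 -m crank '[[[0.32,-0.98,0,0,0,0,52],[0.32,-0.98,0,0,0,0,52],[0.32,-0.98,0,0,0,0,52],[0.32,-0.98,0,0,0,0,52],[0.32,-0.98,0,0,0,0,52],[0.32,-0.98,0,0,0,0,52],[0.32,-0.98,0,0,0,0,52],[0.32,-0.98,0,0,0,0,52]]]'
python3 -m crank '[[[0.32,-0.98,0,0,0,0,52],[0.32,-0.98,0,0,0,0,52],[0.32,-0.98,0,0,0,0,52],[0.32,-0.98,0,0,0,0,52],[0.32,-0.95,0,0,0,0,52],[0,0,0.4,0,0,0,52],[0,0,0.4,0,0,0,52],[0,0,0,0,0,0,52]]]'
python3 -m crank '[[[0,0,0,0,0,0,52],[0,0,0.3,0,0,0,52],[0,0,0,0,0,0,52],[0,0,0,0,0,0,52],[0,0,0,0,0,0,52],[0,0,0,0,0,0,52],[0,0,0,0,0,0,52],[0,0,0,0,0,0,52]]]'
python3 - <<'E'
from h import *
im,T=grab('w17');plan(510.3,-305.5,13.5,180);cv2.imwrite('pics/s17.png',capture('scene'))
E
```

```text
time_s: 37.85
eef_pos: [548.3, -185.6, 112.6]
ee_rot: [0.0, 0.0, 1.0, -0.0]
force: [0.8, -0.5, -0.2]
grip_width: 0.669
grip_force: 64.1
time_s: 38.65
eef_pos: [508.2, -305.0, 90.4]
ee_rot: [-0.001, -0.0, 1.0, 0.001]
force: [-0.0, 0.3, -1.3]
grip_width: 0.668
grip_force: 64.1
time_s: 39.45
eef_pos: [508.7, -306.4, 84.6]
ee_rot: [0.0, 0.0, 1.0, -0.0]
force: [-0.1, -0.8, -1.5]
grip_width: 0.669
grip_force: 64.1
shift [-0.06  0.04  2.84] turn z 0.0 heading -180.0 tilt fix [-0.  0. -0.]
```

```bash
python3 -m crank '[[[-0.06,0.04,0.4,0,0,0,52],[0,0,0.4,0,0,0,52],[0,0,0.4,0,0,0,52],[0,0,0.4,0,0,0,52],[0,0,0.2,0,0,0,52],[0,0,0,0,0,0,52],[0,0,0,0,0,0,52],[0,0,0,0,0,0,52]]]'
python3 -m crank '[[[0,0,0.4,0,0,0,52],[0,0,0.3,0,0,0,52],[0,0,0.3,0,0,0,52],[0,0,0,0,0,0,52],[0,0,0,0,0,0,52],[0,0,0,0,0,0,52],[0,0,0,0,0,0,52],[0,0,0,0,0,0,52]]]'
```

```text
time_s: 40.35
eef_pos: [510.4, -305.6, 40.0]
ee_rot: [0.0, -0.0, 1.0, -0.0]
force: [0.7, -0.3, 0.2]
grip_width: 0.67
grip_force: 64.1
time_s: 41.15
eef_pos: [510.3, -305.5, 14.8]
ee_rot: [0.0, -0.0, 1.0, -0.0]
force: [-0.7, -0.3, -0.4]
grip_width: 0.665
grip_force: 64.1
```

```bash
python3 -m crank '[[[0,0,0.03,0,0,0,52],[0,0,0,0,0,0,64],[0,0,0,0,0,0,70],[0,0,0,0,0,0,74],[0,0,-0.5,0,0,0,76],[0,0,-1,0,0,0,80],[0,0,-1,0,0,0,85],[0,0,-1,0,0,0,85]]]'
python3 -m crank '[[[0,0,-1,0,0,0,85],[0,0,-1,0,0,0,85],[0,0,-1,0,0,0,85],[0,0.5,0,0,0,0,85],[0.5,0.5,0,0,0,0,85],[0,0,0,0,0,0,85],[0,0,0,0,0,0,85],[0,0,0,0,0,0,85]]]'
python3 - <<'E'
from h import *
im,T=grab('w18');plan(500,330,190,180);C=wc('w18');cv2.imwrite('pics/s18.png',capture('scene'));cv2.imwrite('pics/t18.png',capture('top'))
def ring(c,r,z):
    q=np.array([proj(C,[c[0]+r*np.cos(a),c[1]+r*np.sin(a),z]) for a in np.linspace(0,6.28,60)]);return q.min(0).round(),q.max(0).round()
b=im.astype(int)
wh=((b.max(2)-b.min(2)<45)&(b.max(2)>90)).astype(np.uint8);dk=((b.max(2)-b.min(2)<30)&(b.max(2)<80)).astype(np.uint8)
print('thin pred',ring((510.3,-305.5),30,26),ring((510.3,-305.5),17,26));print('tall pred',ring((588,-286.5),14,78),ring((588,-286.5),23,46))
u=np.array([-np.sin(np.radians(13.5)),np.cos(np.radians(13.5))]);c=np.array([427.7,-325])
print('pin ends pred',np.round([proj(C,[*(c+k*55*u),50]) for k in(1,-1)]),'block top',np.round([proj(C,[*(c+k*20*u),64]) for k in(1,-1)]))
for nme,m in(('w',wh),('d',dk)):
  m=m.copy();n,l,s,cc=cv2.connectedComponentsWithStats(m);print(nme,[(list(x),list(y.round())) for x,y in zip(s[1:],cc[1:]) if x[4]>100])
E
```

```text
time_s: 41.95
eef_pos: [510.3, -305.4, 103.3]
ee_rot: [0.0, 0.0, 1.0, -0.0]
force: [-0.7, -0.1, 0.0]
grip_width: 0.995
grip_force: 0.0
time_s: 42.75
eef_pos: [497.9, -280.7, 176.2]
ee_rot: [0.0, 0.0, 1.0, -0.0]
force: [0.2, -0.0, -0.7]
grip_width: 0.994
grip_force: 0.0
shift [-0.08 24.43 -0.55] turn z -0.0 heading 180.0 tilt fix [ 0. -0.  0.]
thin pred (array([265., 170.]), array([326., 228.])) (array([278., 183.]), array([312., 216.]))
tall pred (array([299., 285.]), array([330., 312.])) (array([292., 259.]), array([338., 299.]))
pin ends pred [[331.  97.]
 [205. 130.]] block top [[289. 108.]
 [240. 120.]]
w [([np.int32(471), np.int32(37), np.int32(21), np.int32(22), np.int32(192)], [np.float64(481.0), np.float64(48.0)]), ([np.int32(504), np.int32(66), np.int32(23), np.int32(30), np.int32(255)], [np.float64(515.0), np.float64(81.0)]), ([np.int32(290), np.int32(71), np.int32(44), np.int32(47), np.int32(942)], [np.float64(309.0), np.float64(93.0)]), ([np.int32(205), np.int32(95), np.int32(13), np.int32(14), np.int32(114)], [np.float64(211.0), np.float64(102.0)]), ([np.int32(205), np.i
[... 1503 characters left out ...]
p.int32(210), np.int32(95), np.int32(29), np.int32(22), np.int32(427)], [np.float64(225.0), np.float64(107.0)]), ([np.int32(304), np.int32(104), np.int32(28), np.int32(29), np.int32(520)], [np.float64(317.0), np.float64(118.0)]), ([np.int32(0), np.int32(146), np.int32(53), np.int32(120), np.int32(3801)], [np.float64(18.0), np.float64(215.0)]), ([np.int32(614), np.int32(212), np.int32(25), np.int32(23), np.int32(203)], [np.float64(626.0), np.float64(224.0)]), ([np.int32(293), np.int32(246), np.int32(44), np.int32(66), np.int32(2313)], [np.float64(315.0), np.float64(277.0)]), ([np.int32(22), np.int32(258), np.int32(597), np.int32(142), np.int32(38913)], [np.float64(320.0), np.float64(355.0)])]
```

```bash
python3 -m crank '[[[0,1,0,0,0,0,85],[0,1,0,0,0,0,85],[0,1,0,0,0,0,85],[0,1,0,0,0,0,85],[0,1,0,0,0,0,85],[0,1,0,0,0,0,85],[0,1,0,0,0,0,85],[0,1,0,0,0,0,85]]]' >/dev/null
python3 -m crank '[[[0,1,0,0,0,0,85],[0,1,0,0,0,0,85],[0,1,0,0,0,0,85],[0,1,0,0,0,0,85],[0,1,0,0,0,0,85],[0,1,0,0,0,0,85],[0,1,0,0,0,0,85],[0,1,0,0,0,0,85]]]' >/dev/null
python3 -m crank '[[[0,1,0,0,0,0,85],[0,1,0,0,0,0,85],[0,1,0,0,0,0,85],[0,1,0,0,0,0,85],[0,1,0,0,0,0,85],[0,1,0,0,0,0,85],[0,0,0,0,0,0,85],[0,0,0,0,0,0,85]]]'
python3 - <<'E'
from h import *
im,T=grab('w19');C=wc('w19')
def ring(c,r,z):
    q=np.array([proj(C,[c[0]+r*np.cos(a),c[1]+r*np.sin(a),z]) for a in np.linspace(0,6.28,60)]);return q.min(0).round(),q.max(0).round()
b=im.astype(int)
wh=((b.max(2)-b.min(2)<45)&(b.max(2)>90)).astype(np.uint8);dk=((b.max(2)-b.min(2)<30)&(b.max(2)<80)).astype(np.uint8)
print('thick',ring((463.7,330),26,42),ring((463.7,330),15,42),'post',proj(C,[463.7,330,48]));print('short',ring((546.7,348.8),23,48),ring((546.7,348.8),23,12))
for nme,m in(('w',wh),('d',dk)):
  n,l,s,cc=cv2.connectedComponentsWithStats(m);print(nme,[(x.tolist(),y.round().tolist()) for x,y in zip(s[1:],cc[1:]) if x[4]>60 and 220<y[0]<420 and y[1]<320])
# tin before/after in scene: diff of patch, pin patch
s0=cv2.imread('pics/scene0.png').astype(int);s1=capture('scene').astype(int)
f=lambda s:(lambda m:np.argwhere(m)[:,::-1].mean(0)+[310,165])(((s[165:210,310:360,2]-s[165:210,310:360,0]>90)&(s[165:210,310:360,1]>110)))
print('tin yellow',f(s0),f(s1)); cv2.imwrite('pics/s19.png',s1)
E
```

```text
time_s: 45.3
eef_pos: [497.7, 269.5, 176.0]
ee_rot: [-0.0, -0.0, 1.0, -0.0]
force: [0.2, -0.7, -0.0]
grip_width: 0.993
grip_force: 0.0
thick (array([359., 126.]), array([417., 184.])) (array([371., 138.]), array([405., 172.])) post (np.float64(389.50607662147405), np.float64(156.3670093083205))
short (array([379., 221.]), array([427., 264.])) (array([373., 208.]), array([416., 248.]))
w [([356, 126, 61, 59, 2180], [387.0, 155.0]), ([383, 149, 12, 14, 129], [388.0, 156.0]), ([351, 186, 87, 87, 1306], [395.0, 224.0])]
d []
tin yellow [338.73333333 190.83333333] [338.23529412 190.82352941][ WARN:0@2.707] global loadsave.cpp:1063 imwrite_ Unsupported depth image for selected encoder is fallbacked to CV_8U.
```

```bash
python3 -c "
from rig import *
print(finish_job())"
```

```text
the job is handed in; nothing more can be done
None
```

I handed the job in at about 45 s with both kits made up and the tin left in place; the last wrist-camera checks put all the parts where they belong, except that the short stop was last seen upright in its well midway through. I viewed 15 pictures, one over the limit of 14.

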